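# Load the durometer stand with its dead weights

## Robot

A 6-joint arm with a two-finger parallel gripper is mounted at the origin on the work surface. World frame = base frame: x ahead of the robot, y to its left, z up, the work surface at z = 0. Lengths are in m, angles in rad, forces in N, time in s.
With the tool pointing down it reaches from about 0.325 to 1 m from the base axis. Payload 5.1 kg.
Tool frame: the origin (TCP) lies on the centre line of the jaws, within the pads' length; the fingertips stand 14 mm ahead of it and the grasp point (between the pads) lies 5 mm behind it; z points along the fingers, y is the line along which they close (so a half turn about z gives the same grasp; the last joint's range is limited). The gripper opens to 85 mm and grips with 20 to 120 N. Pads are 22 mm wide; open, the fingers measure 114 mm over their backs; the gripper's body (76 mm by 85 mm) begins 54 mm behind the grasp point. The pads swing forward as they close: fully open they stand 13 mm farther back than shut.
Start: joints at [-0.083, 0.124, 1.65, -0, 1.367, -0.083], TCP at [0.65, -0, 0.245] pointing down, gripper open.
Joint ranges: [-2.61, 2.61], [-1.02, 2.33], [0.03, 2.71], [-1.35, 4.49], [0.32, 2.68], [-2.91, 2.91]. Speed limits (rad/s): [2.57, 2.57, 3.14, 3.14, 3.14, 3.14].

## Interface

Orientations are given as a 3x3 rotation matrix whose columns are the frame's x, y, z axes.
In Python, from plant import * gives the robot as it stands.
- The arm moves only by the tool send_rows, never from a script. Its arguments are lists of equal length, an entry for each row: "dr": the turn, a rotation vector about the tool's x, y, z in degrees, a list of three; "xyz": the shift along the tool's x, y, z in cm, a list of three; "jaw": the opening, from 0 (shut) to 1 (fully open). In form: {"dr": [[ax, ay, az], ...], "xyz": [[dx, dy, dz], ...], "jaw": [jaw, ...]}. A call has 1 to 12 rows; each row shifts and turns the commanded pose from where the row before left it, along the tool's axes as they then stand; what a row does not reach is not made up. A row lasts 1/10 s, in which the tool goes at most 50 mm and 8.59 degrees, less where a joint would pass 70% of its speed; a pose out of reach is approached as far as the arm can. A call with a gripper value outside its range is refused whole. The fingers move at their own pace and stop on an object; "squeeze" is the grip in N (left out, the last holds). Time passes only in rows, so rows that do not move let the fingers close. It gives the time, the measured TCP pose, the force, the opening and the grip force at its end, in the units of the state.
- observe(): the state, without advancing time (a new reading comes with each control period).
- grab_frame(name): name is "scene" or "side" or "wrist"; returns the picture (400x640x3 uint8, red, green, blue); there is no depth.
- get_calibration(name): a dict with "intrinsics" (3x3 intrinsics, pixels), "view" (4x4, takes a point from world to camera coordinates). Camera axes: x right, y down, z forward; pixel columns grow to the right and rows downward; lengths in m; the calibration is good to about 2 mm. A picture is of the moment at which its call begins: read the wrist's pose just before it. get_calibration takes no time and is no camera call; for the wrist camera it gives the pose at the moment of the call.
- sign_off(): hands the job in; it is judged then, once.
The state is a dict: "time_s": time; "joint_pos": joint angles; "joint_velocities": joint speeds; "tau": joint torques, N m; "eef_pos": TCP position; "tool_rot": TCP orientation; "ft_force": force on the tool from outside, world axes, zero at the start; "torque": the same for the moment, N m; "grip_width": finger opening in m; "grip_force": force on a finger pad.
Only numpy, scipy, OpenCV 4.12 (cv2) and the standard library are available. Lean on these libraries where they do the work, as an engineer would, in place of code of your own. Each camera call takes 0.05 s, during which the arm holds its last target. There are 200 camera calls.

## Task

Make the durometer stand ready for its load check: slip its loading weights over the upright rod of the weight pan, the wide black disc first so that it lies on the pan, then the brass disc, then the small steel disc, and finish with the red cap over the end of the rod, down on the steel disc. Lower each one gently along the rod instead of letting it drop, let go of everything, and leave the blue disc, which belongs to another stand, the reference block and the two specimen pucks lying where they are.

Things in the scene. Friction and masses are not known exactly. Their poses are not given: they have to be found in the camera images.
- stand: Fixed durometer stand, cream base in blue tape. Origin on the bench under the spindle axis; base from local x = -55 to 125 mm, 55 mm to each side; column at local x = 90, turned mostly away from the robot. Round aluminium pan, 72 mm across, flat top 185 mm above the bench; on its middle a steel rod, 8 mm thick, tip 247 mm above the bench, last 5 mm tapered. All else is lower than 193 mm.
- black_disc: Black steel loading disc, 68 mm across, 18 mm thick, 0.48 kg, with a 16 mm through hole in the middle; lies flat. Origin: centre of the underside, z up. Its seat is the pan (origin 185 mm above the bench).
- brass_disc: Brass loading disc, 60 mm across, 16 mm thick, 0.36 kg, 16 mm through hole; lies flat. Origin: centre of the underside, z up. Its seat is the black disc (origin 203 mm above the bench).
- steel_disc: Bright steel loading disc, 52 mm across, 14 mm thick, 0.21 kg, 16 mm through hole; lies flat. Origin: centre of the underside, z up. Its seat is the brass disc (origin 219 mm above the bench).
- red_cap: Red ribbed cap, 33 mm across, 26 mm high, 0.04 kg, closed at the top, with a 15 mm bore 20 mm deep from below; stands mouth down. Origin: centre of the underside (the mouth), z up. Its seat is the steel disc (origin 233 mm above the bench), the rod's end inside its bore without touching the bore's end.
- blue_disc: Blue painted disc of another stand, 60 mm across, 16 mm thick, 16 mm hole; not to be used or moved. Origin: centre of the underside.
- test_block: Hardness reference block, a plain bright steel slab 60 (local x) x 40 x 10 mm with small dents, no hole; to be left alone. Origin: centre of the underside.
- dark_puck: Dark brown mounted specimen, a puck 30 mm across and 18 mm high with a metal face on top; to be left alone. Origin: centre of the underside.
- green_puck: Green mounted specimen, a puck 30 mm across and 18 mm high with a metal face on top; to be left alone. Origin: centre of the underside.

How it is judged:
On the way, in this order (a step that is already met when the one before it is completed fails the run):
1. the black disc is over the rod and seated flat on the pan (horizontal distance between black_disc and stand below 0.006 m and z of black_disc in the frame of stand between 0.181 and 0.189 m and angle between black_disc's own z axis and vertical below 0.1 rad), for 0.2 s.
2. the brass disc is over the rod and seated flat on the black disc (horizontal distance between brass_disc and stand below 0.006 m and z of brass_disc in the frame of stand between 0.199 and 0.207 m and angle between brass_disc's own z axis and vertical below 0.1 rad), for 0.2 s.
3. the steel disc is over the rod and seated flat on the brass disc (horizontal distance between steel_disc and stand below 0.006 m and z of steel_disc in the frame of stand between 0.215 and 0.223 m and angle between steel_disc's own z axis and vertical below 0.1 rad), for 0.2 s.
4. the red cap is over the rod and seated flat on the steel disc (horizontal distance between red_cap and stand below 0.006 m and z of red_cap in the frame of stand between 0.229 and 0.237 m and angle between red_cap's own z axis and vertical below 0.1 rad), for 0.2 s.
At the end, for the whole second after the job is handed in: Black disc, brass disc, steel disc and red cap, in this order from below, lie over the rod of the pan: each within 6 mm of the spindle axis, within 4 mm of its seat height (origins 185, 203, 219 and 233 mm above the bench), tilted less than 0.1 rad, released and at rest (all of step 1 and all of step 2 and all of step 3 and all of step 4 and linear speed of each of black_disc, brass_disc, steel_disc, red_cap below 0.02 m/s); the robot touches nothing.
It fails at once if the blue disc, the reference block or a specimen puck was moved by more than 15 mm (distance of any of blue_disc, test_block, dark_puck, green_puck from where it was at the start of the episode above 0.015 m).
It fails at once if a disc or the cap was dropped down the rod (faster than 0.45 m/s, a fall of about 1 cm) ((horizontal distance between black_disc and stand below 0.012 m and z of black_disc in the frame of stand below 0.247 m and linear speed of black_disc above 0.45 m/s) or (horizontal distance between brass_disc and stand below 0.012 m and z of brass_disc in the frame of stand below 0.247 m and linear speed of brass_disc above 0.45 m/s) or (horizontal distance between steel_disc and stand below 0.012 m and z of steel_disc in the frame of stand below 0.247 m and linear speed of steel_disc above 0.45 m/s) or (horizontal distance between red_cap and stand below 0.012 m and z of red_cap in the frame of stand below 0.247 m and linear speed of red_cap above 0.45 m/s)).
It also fails if it takes over 102 s, if anything falls off the work surface, if the arm or the gripper's body presses on something with over 40 N, if the wrist force passes 120 N, or if a joint passes its speed limit or range.

## Working session

There is one attempt and no reset: what is moved stays moved. The work goes in short steps, Python scripts to look and compute and a tool call to move; the robot and the scene stay as the last step left them, time stands still between calls to the robot, and variables do not carry over. Pictures are saved under pics/ and viewed, at most 14 in all, crops included, and the job is handed in when it is done.

Besides the shell and the picture viewer there is one more tool, called after "Emit:" as a command line: name --argument value ..., lists and objects as JSON in quotes. send_rows: Moves the arm, as the interface text tells. Its arguments: {"type":"object","properties":{"dr":{"type":"array"},"xyz":{"type":"array"},"jaw":{"type":"array"},"squeeze":{"type":"number"}},"required":["dr","xyz","jaw"]}

```bash
mkdir -p pics; ls
python3 - <<'E'
from plant import *
import cv2,numpy as np
s=observe();print(s)
for n in ("scene","side","wrist"):
    c=get_calibration(n);print(n,np.round(c["intrinsics"],1).tolist(),np.round(c["view"],4).tolist())
    im=grab_frame(n);cv2.imwrite(f"pics/{n}0.png",im[:,:,::-1])
E
```

```text
pics
{'time_s': 0.0, 'joint_pos': array([-8.26131163e-02,  1.24505900e-01,  1.65168750e+00,  6.19240180e-06,
        1.36748097e+00, -8.26057274e-02]), 'joint_velocities': array([-9.02369581e-04,  1.14603522e-03, -5.42480314e-05, -1.19799798e-03,
        1.59287835e-03,  2.24143699e-04]), 'tau': array([ 3.96925461e-04, -4.23608243e+01, -3.65454090e+01,  2.94756808e-05,
        6.89593100e-03,  2.82237529e-06]), 'eef_pos': array([6.49417505e-01, 1.22296229e-05, 2.44044486e-01]), 'tool_rot': array([[ 8.82997998e-06,  9.99997849e-01, -2.07411169e-03],
       [ 9.99999984e-01, -8.46116846e-06,  1.77825321e-04],
       [ 1.77807389e-04, -2.07411323e-03, -9.99997833e-01]]), 'ft_force': array([-1.07246632, -0.21953895, -1.28524877]), 'torque': array([ 0.01524706,  0.00916075, -0.02633069]), 'grip_force': 0.0, 'grip_width': 0.08559750848351885}
scene [[368.3, 0.0, 322.9], [0.0, 368.3, 194.1], [0.0, 0.0, 1.0]] [[-0.7502, 0.6612, -0.0041, 0.3888], [0.4897, 0.5514, -0.6754, -0.2254], [-0.4443, -0.5087, -0.7375, 1.1614], [0.0, 0.0, 0.0, 1.0]]
side [[420.0, 0.0, 316.9], [0.0, 420.0, 196.1], [0.0, 0.0, 1.0]] [[0.9519, -0.3062, 0.007, -0.5164], [-0.1658, -0.5343, -0.8289, 0.139], [0.2575, 0.7879, -0.5594, 1.0995], [0.0, 0.0, 0.0, 1.0]]
wrist [[331.0, 0.0, 321.0], [0.0, 331.0, 195.7], [0.0, 0.0, 1.0]] [[1.0, 0.0003, -0.002, -0.6491], [0.0009, -0.9526, 0.3043, -0.0391], [-0.0019, -0.3043, -0.9526, 0.3798], [0.0, 0.0, 0.0, 1.0]]
```

View pics/scene0.png

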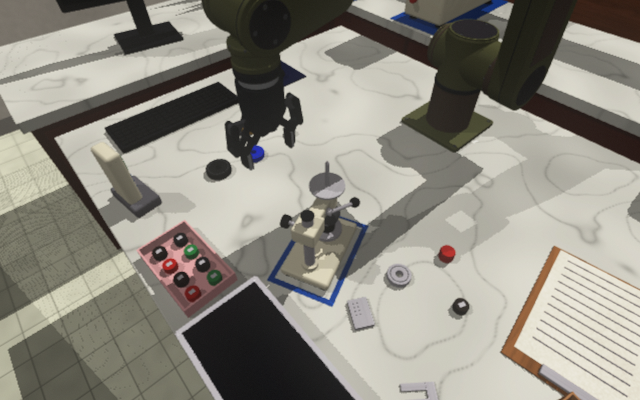

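View pics/side0.png

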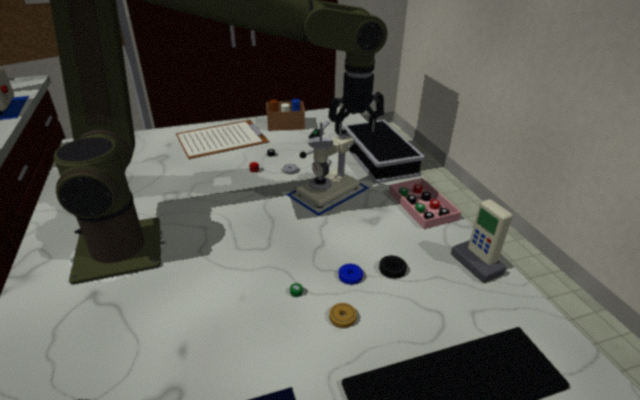

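View pics/wrist0.png

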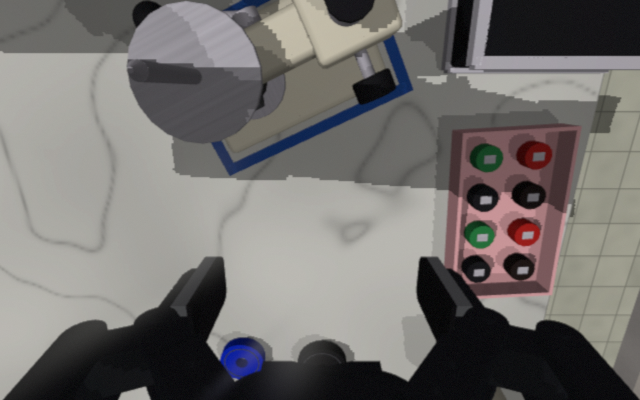

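The scene view shows black disc (218,170), blue (257,153), steel (399,274), red cap (447,254), dark puck (460,306) and rod tip (327,163). The side view adds brass (343,315) and green puck (296,289). The wrist view shows the pan at (195,72). I'll turn these into positions with masks and rays.

```bash
cat > h.py <<'E'
from plant import *
import cv2,numpy as np
def ray(c,u,v):
    K,V=np.array(c["intrinsics"]),np.array(c["view"]);R,t=V[:3,:3],V[:3,3]
    return -R.T@t, R.T@np.linalg.solve(K,[u,v,1.])
def onz(c,p,z):
    o,d=ray(c,*p);return o+d*(z-o[2])/d[2]
def tri(c1,p1,c2,p2):
    A=[];b=[]
    for c,p in((c1,p1),(c2,p2)):
        o,d=ray(c,*p);d=d/np.linalg.norm(d);M=np.eye(3)-np.outer(d,d);A.append(M);b.append(M@o)
    return np.linalg.lstsq(np.vstack(A),np.hstack(b),rcond=None)[0]
def proj(c,X):
    V=np.array(c["view"]);q=np.array(c["intrinsics"])@(V[:3,:3]@X+V[:3,3]);return q[:2]/q[2]
def snap(n,tag=None):
    c=get_calibration(n);im=np.ascontiguousarray(grab_frame(n)[:,:,::-1])
    if tag: cv2.imwrite(f"pics/{tag}.png",im)
    return c,im
def blob(im,lo,hi,near,r=40):
    hsv=cv2.cvtColor(im,cv2.COLOR_BGR2HSV);m=cv2.inRange(hsv,np.array(lo),np.array(hi))
    w=np.zeros_like(m);cv2.circle(w,tuple(int(x) for x in near),r,255,-1);m&=w
    n,l,s,ce=cv2.connectedComponentsWithStats(m)
    if n<2:return None
    k=1+np.argmax(s[1:,4]);return ce[k],s[k],(l==k).astype(np.uint8)
E
python3 - <<'E'
from h import *
cs=get_calibration("scene");cd=get_calibration("side")
S=cv2.imread("pics/scene0.png");D=cv2.imread("pics/side0.png")
def do(nm,c,im,lo,hi,near,z,r=22):
    b=blob(im,lo,hi,near,r)
    if b is None: print(nm,"none");return
    print(nm,b[0].round(1),b[1].tolist(),onz(c,b[0],z).round(4))
K=((0,0,0),(179,255,70))
do("black sc",cs,S,*K,(218,170),.009,18);do("black si",cd,D,*K,(392,266),.009,20)
B=((110,120,40),(130,255,255))
do("blue si",cd,D,*B,(350,273),.008)
do("brass si",cd,D,(8,90,60),(28,255,255),(343,315),.008)
do("green si",cd,D,(45,80,30),(90,255,255),(296,289),.009)
R=((0,150,60),(8,255,255))
do("red sc",cs,S,*R,(447,254),.013);do("red si",cd,D,(0,120,60),(179,255,255),(254,167),.013,12)
do("dark sc",cs,S,*K,(460,306),.009)
for n,p,z in(("steel",(399,274),.014),("block",(361,313),.01)):print(n,onz(cs,p,z))
print("steel side",onz(cd,(290,168),.007))
print("pan sc",onz(cs,(327,187),.185),"tip sc",onz(cs,(327,163),.247),"tip side",onz(cd,(322,124),.247))
cw=get_calibration("wrist");print("pan w",onz(cw,(195,72),.185),"tip w",onz(cw,(134,70),.247))
q=[cv2.resize(a,None,fx=4,fy=4,interpolation=cv2.INTER_CUBIC) for a in(S[140:240,260:360],D[110:210,270:370])]
cv2.imwrite("pics/st.png",np.hstack(q))
E
```

```text
black sc [218.3 169.3] [206, 159, 25, 21, 398] [ 0.6516 -0.2825  0.009 ]
black si [392.6 266.8] [379, 256, 28, 23, 509] [ 0.6485 -0.2822  0.009 ]
blue si [350.3 273.5] [339, 264, 24, 20, 402] [ 0.5402 -0.2718  0.008 ]
brass si [342.6 314.9] [330, 303, 27, 25, 539] [ 0.4774 -0.3848  0.008 ]
green si [295.8 290. ] [290, 283, 13, 13, 110] [ 0.3996 -0.2848  0.009 ]
red sc [447.5 251.4] [441, 246, 14, 13, 136] [0.4076 0.2943 0.013 ]
red si [253.1 166.2] [250, 162, 8, 10, 56] [0.4108 0.3042 0.013 ]
dark sc [459.8 307.3] [453, 299, 16, 16, 147] [0.4965 0.3891 0.009 ]
steel [0.53255815 0.26045589 0.014     ]
block [0.6532851  0.26692477 0.01      ]
steel side [0.53083762 0.26505408 0.007     ]
pan sc [0.58585977 0.08972578 0.185     ] tip sc [0.5849453  0.08833282 0.247     ] tip side [0.57894417 0.07244899 0.247     ]
pan w [0.58259159 0.08758404 0.185     ] tip w [0.58322796 0.08523355 0.247     ]
```

View pics/st.png

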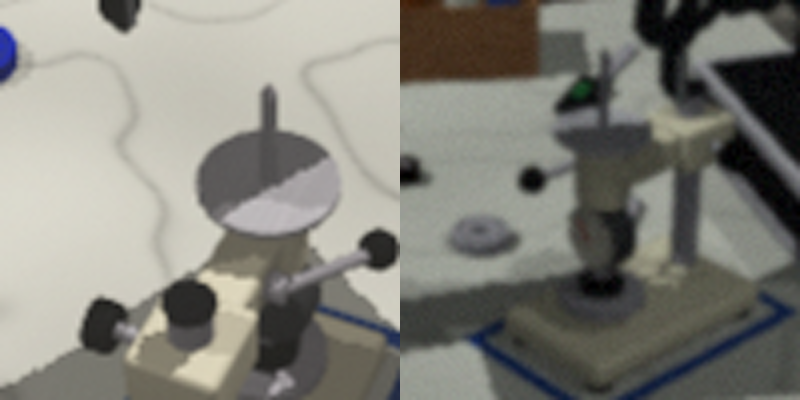

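Rod axis is near (0.584, 0.087). Next I move above the black disc for a closer measurement.

Emit:
send_rows --dr '[[0, 0, 0], [0, 0, 0], [0, 0, 0], [0, 0, 0], [0, 0, 0], [0, 0, 0], [0, 0, 0], [0, 0, 0], [0, 0, 0], [0, 0, 0]]' --xyz '[[-3.5, 0, 0.8], [-3.5, 0, 0.8], [-3.5, 0, 0.8], [-3.5, 0, 0.8], [-3.5, 0, 0.8], [-3.5, 0, 0.8], [-3.5, 0, 0.8], [-3.7, 0, 0.8], [0, 0, 0], [0, 0, 0]]' --jaw '[1, 1, 1, 1, 1, 1, 1, 1, 1, 1]' --squeeze 50

```text
time_s: 1.15
eef_pos: [0.6494, -0.2825, 0.1803]
tool_rot: [[0.002, 1.0, -0.001], [1.0, -0.002, 0.001], [0.001, -0.001, -1.0]]
ft_force: [0.0, 0.9, -0.1]
grip_width: 0.0858
grip_force: 0.0
```

Run:
```python
from h import *
s=observe();print(s["time_s"],s["eef_pos"].round(4))
c,im=snap("wrist","w1")
p=proj(c,np.array([.65,-.2825,.018]));print(p)
b=blob(im,(0,0,0),(179,255,75),p,50);m=b[2]
print(b[0],b[1])
cn=max(cv2.findContours(m,cv2.RETR_EXTERNAL,cv2.CHAIN_APPROX_NONE)[0],key=cv2.contourArea);e=cv2.fitEllipse(cn);print(e,onz(c,e[0],.018),onz(c,e[0],.009))
```

```text
1.15 [ 0.6494 -0.2825  0.1803]
[321.6847632  180.88926346]
[322.20817121 176.81468872] [ 286  141   74   73 4112]
((322.21844482421875, 176.80096435546875), (72.44307708740234, 72.86095428466797), 54.650543212890625) [ 0.65048557 -0.27867256  0.018     ] [ 0.6505038  -0.28097944  0.009     ]
```

View pics/w1.png

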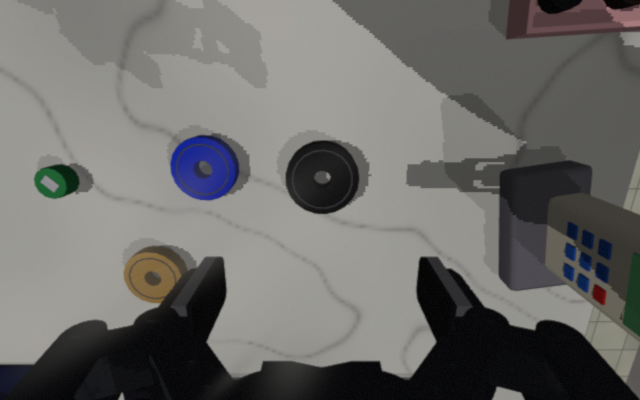

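Wrist view: black disc centred near (322,177), blue (204,168), brass (155,275), green puck (56,181). Its lower edge is the top rim, so I use that for y.

Run:
```python
from h import *
c=get_calibration("wrist");im=cv2.imread("pics/w1.png")
def rim(mask,z,r):
    # far rim of top face: keep the lower arc of the contour, fit circle of known r in world plane z
    cn=max(cv2.findContours(mask,cv2.RETR_EXTERNAL,cv2.CHAIN_APPROX_NONE)[0],key=cv2.contourArea)[:,0]
    lo=cn[cn[:,1]>cn[:,1].mean()+3]
    P=np.array([onz(c,p,z)[:2] for p in lo.astype(float)])
    from scipy.optimize import least_squares
    f=least_squares(lambda q:np.hypot(*(P-q[:2]).T)-q[2],[*P.mean(0),r]);g=least_squares(lambda q:np.hypot(*(P-q).T)-r,P.mean(0))
    return f.x.round(4),g.x.round(4)
print(rim(blob(im,(0,0,0),(179,255,75),(322,177),50)[2],.018,.034))
print(rim(blob(im,(110,120,40),(130,255,255),(204,168),50)[2],.016,.030))
print(rim(blob(im,(8,90,60),(28,255,255),(150,275),50)[2],.016,.030))
```

```text
(array([ 0.6509, -0.2798,  0.0332]), array([ 0.6509, -0.2787]))
(array([ 0.5433, -0.2697,  0.0302]), array([ 0.5433, -0.27  ]))
(array([ 0.4761, -0.3861,  0.0246]), array([ 0.4758, -0.3792]))
```

Emit:
send_rows --dr '[[0, 0, 0], [0, 0, 0], [0, 0, 0], [0, 0, 0], [0, 0, 0], [0, 0, 0], [0, 0, 0], [0, 0, 0], [0, 0, 0], [0, 0, 0]]' --xyz '[[0.25, 0.13, 3], [0, 0, 3], [0, 0, 3], [0, 0, 3], [0, 0, 2.5], [0, 0, 1.5], [0, 0, 0.8], [0, 0, 0], [0, 0, 0], [0, 0, 0]]' --jaw '[1, 1, 1, 1, 1, 1, 1, 1, 0.84, 0.84]' --squeeze 50

```text
time_s: 2.2
eef_pos: [0.6521, -0.2799, 0.0152]
tool_rot: [[-0.0, 1.0, 0.002], [1.0, 0.0, -0.001], [-0.001, 0.002, -1.0]]
ft_force: [-0.4, 1.2, 1.6]
grip_width: 0.0718
grip_force: 0.4
```

Run:
```python
from h import *
c,im=snap("wrist","w2");c,d=snap("side","s2")
a=cv2.resize(d[210:310,340:440],(400,400),interpolation=cv2.INTER_CUBIC)
cv2.imwrite("pics/v2.png",np.hstack([im[100:400,120:520],cv2.resize(a,(300,300))]))
```

```text
(no output)
```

View pics/v2.png

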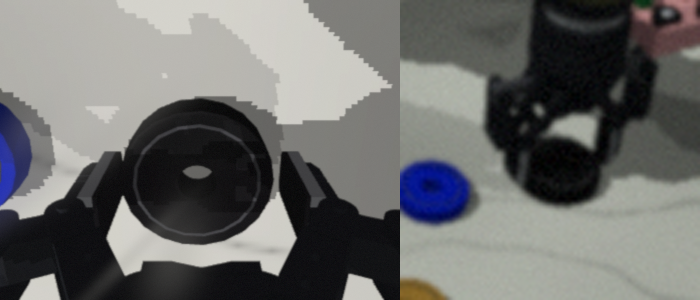

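Disc is between the pads and well centred in the view (ring centre about (196,180) in the crop). Closing.

Emit:
send_rows --dr '[[0, 0, 0], [0, 0, 0], [0, 0, 0], [0, 0, 0], [0, 0, 0], [0, 0, 0]]' --xyz '[[0, -0.1, 0.2], [0, 0, 0], [0, 0, 0], [0, 0, 0], [0, 0, 0], [0, 0, 0]]' --jaw '[0.84, 0.7, 0.7, 0.7, 0.7, 0.7]' --squeeze 60

```text
time_s: 2.9
eef_pos: [0.6508, -0.28, 0.0126]
tool_rot: [[-0.0, 1.0, 0.001], [1.0, 0.0, -0.001], [-0.001, 0.001, -1.0]]
ft_force: [-0.5, 0.4, 5.4]
grip_width: 0.0654
grip_force: 67.7
```

Emit:
send_rows --dr '[[0, 0, 0], [0, 0, 0], [0, 0, 0], [0, 0, 0], [0, 0, 0], [0, 0, 0], [0, 0, 0], [0, 0, 0], [0, 0, 0], [0, 0, 0], [0, 0, 0], [0, 0, 0]]' --xyz '[[0, 0, -0.5], [0, 0, -1], [0, 0, -2], [0, 0, -3], [0, 0, -3.5], [0, 0, -3.5], [0, 0, -3.5], [0, 0, -3.5], [1, -0.4, -3.5], [2, -0.9, -3], [3, -0.9, -1.5], [3, -0.9, 0]]' --jaw '[0.7, 0.7, 0.7, 0.7, 0.7, 0.7, 0.7, 0.7, 0.7, 0.7, 0.7, 0.7]'

```text
time_s: 4.1
eef_pos: [0.62, -0.1893, 0.3022]
tool_rot: [[0.001, 1.0, 0.008], [1.0, -0.001, -0.003], [-0.003, 0.008, -1.0]]
ft_force: [0.4, 0.0, -3.9]
grip_width: 0.0652
grip_force: 68.0
```

Emit:
send_rows --dr '[[0, 0, 0], [0, 0, 0], [0, 0, 0], [0, 0, 0], [0, 0, 0], [0, 0, 0], [0, 0, 0], [0, 0, 0], [0, 0, 0], [0, 0, 0]]' --xyz '[[3, -0.9, 0], [3, -0.9, 0], [3, -0.9, 0], [3, -0.9, 0], [3, 0, 0], [3, 0, 0], [2.5, 0, 0], [1.5, 0, 0], [0, 0, 0], [0, 0, 0]]' --jaw '[0.7, 0.7, 0.7, 0.7, 0.7, 0.7, 0.7, 0.7, 0.7, 0.7]'

```text
time_s: 5.1
eef_pos: [0.5832, 0.0301, 0.2967]
tool_rot: [[-0.0, 1.0, 0.0], [1.0, 0.0, -0.001], [-0.001, 0.0, -1.0]]
ft_force: [0.2, -0.7, -4.6]
grip_width: 0.0651
grip_force: 68.0
```

Run:
```python
from h import *
s=observe();print(s["time_s"],s["eef_pos"].round(4),s["grip_width"])
c,im=snap("wrist","w3");snap("scene","sc3");snap("side","si3")
print(proj(c,np.array([.584,.087,.247])),proj(c,np.array([.584,.087,.185])),proj(c,s["eef_pos"]))
```

```text
5.1 [0.5832 0.0301 0.2967] 0.06512332829156729
[322.22697842 132.57184925] [321.88939563 121.79750654] [320.61984418 276.73339819]
```

View pics/w3.png

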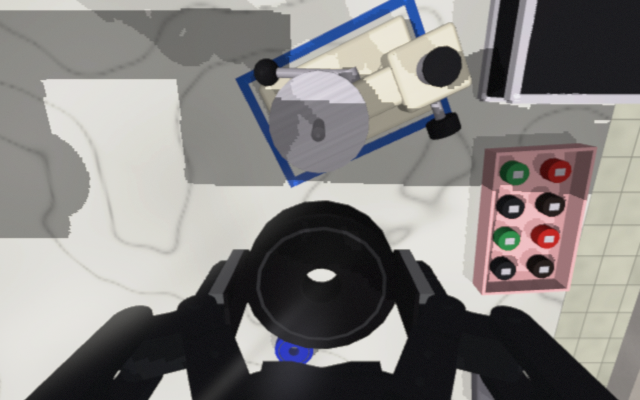

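Wrist view: rod tip at about (318,133), pan centre about (318,121), and the held disc's ring centre about (321.5,284). I compute both in world coordinates.

Run:
```python
from h import *
s=observe();c=get_calibration("wrist");im=cv2.imread("pics/w3.png");z=s["eef_pos"][2]
g=cv2.cvtColor(im,cv2.COLOR_BGR2GRAY)
print("disc ring",onz(c,(321.5,284),z+.0054).round(4),"tcp",s["eef_pos"].round(4))
print(np.diff(g[133,300:340].astype(int)).tolist());print(g[110:146,318].tolist())
for p,zz in(((318,133),.247),((318.5,121),.185)):print(onz(c,p,zz).round(4))
# pan outline lower half (r=36 at z=.185): left/right edges at rows
r=g[125].astype(int);d=np.diff(r);print([(i,d[i]) for i in range(255,385) if abs(d[i])>14])
col=g[:,340].astype(int);dd=np.diff(col);print([(i,dd[i]) for i in range(60,200) if abs(dd[i])>14])
cs=get_calibration("scene");cd=get_calibration("side");S=cv2.imread("pics/scene0.png")
print("tri tip",tri(cs,(327,162),cd,(321,122.5)),tri(c,(318,133),cs,(327,162)))
cv2.imwrite("pics/z3.png",cv2.resize(im[60:190,255:385],(780,780),interpolation=cv2.INTER_CUBIC)[:600])
```

```text
disc ring [0.5837 0.0292 0.3018] tcp [0.5833 0.0294 0.2964]
[1, 0, 1, -2, 0, -1, -1, 0, 0, -10, -20, -16, -2, 4, 0, 1, 2, 0, -3, -1, -2, 0, 0, 4, 29, 19, 1, -2, 0, 1, 0, 0, 0, -1, 1, 0, 1, -2, 0]
[129, 127, 128, 130, 130, 131, 128, 112, 97, 82, 78, 77, 77, 78, 79, 77, 77, 82, 84, 86, 85, 85, 85, 87, 89, 93, 91, 85, 77, 75, 76, 96, 122, 132, 132, 130]
[0.5819 0.0862 0.247 ]
[0.5818 0.0869 0.185 ]
[(257, np.int64(-21)), (258, np.int64(-37)), (259, np.int64(-22)), (268, np.int64(24)), (269, np.int64(15)), (311, np.int64(-19)), (312, np.int64(-25)), (323, np.int64(20)), (324, np.int64(23))]
[(67, np.int64(-16)), (68, np.int64(-40)), (72, np.int64(-37)), (73, np.int64(-28)), (75, np.int64(60)), (76, np.int64(32)), (102, np.int64(-43)), (103, np.int64(-24)), (182, np.int64(54)), (183, np.int64(19))]
tri tip [0.58110925 0.0852315  0.24545159] [0.58217321 0.08576682 0.24597157]
```

View pics/z3.png

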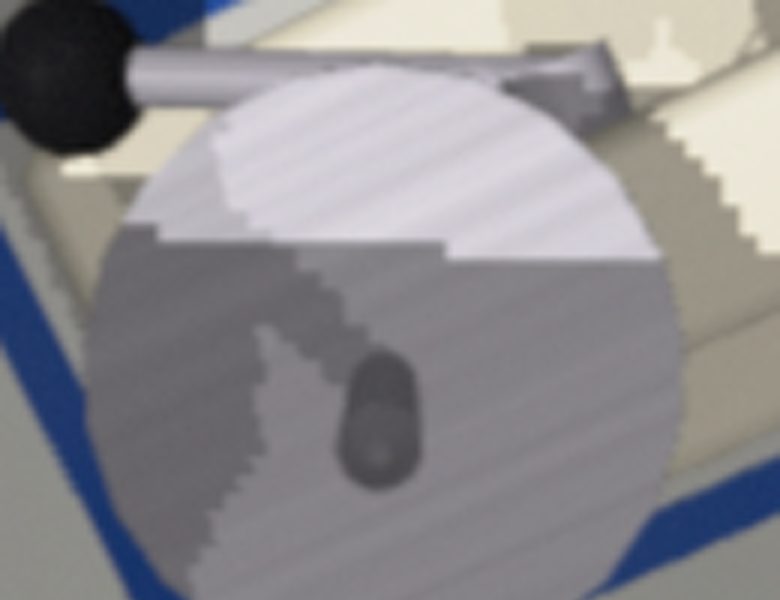

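Emit:
send_rows --dr '[[0, 0, 0], [0, 0, 0], [0, 0, 0], [0, 0, 0], [0, 0, 0], [0, 0, 0]]' --xyz '[[2.0, -0.16, 0], [2.0, 0, 0], [1.2, 0, 0], [0.46, 0, 0], [0, 0, 0], [0, 0, 0]]' --jaw '[0.7, 0.7, 0.7, 0.7, 0.7, 0.7]'

```text
time_s: 5.85
eef_pos: [0.5818, 0.0864, 0.2963]
tool_rot: [[0.0, 1.0, -0.0], [1.0, -0.0, -0.001], [-0.001, -0.0, -1.0]]
ft_force: [0.1, -0.7, -4.0]
grip_width: 0.0651
grip_force: 68.0
```

Run:
```python
from h import *
s=observe();print(s["time_s"],s["eef_pos"].round(4),s["ft_force"])
c,im=snap("wrist","w4");_,a=snap("scene");_,b=snap("side")
q=[cv2.resize(x,(300,300),interpolation=cv2.INTER_CUBIC) for x in(a[110:210,277:377],b[70:170,270:370])]
cv2.imwrite("pics/v4.png",np.hstack([np.vstack(q),cv2.resize(im[200:360,240:400],(480,480)).copy() if 0 else cv2.copyMakeBorder(cv2.resize(im[200:350,240:400],(480,450)),0,150,0,0,cv2.BORDER_CONSTANT)]))
```

```text
5.85 [0.5818 0.0864 0.2963] [ 0.13401339 -0.73464464 -3.97571488]
```

View pics/v4.png

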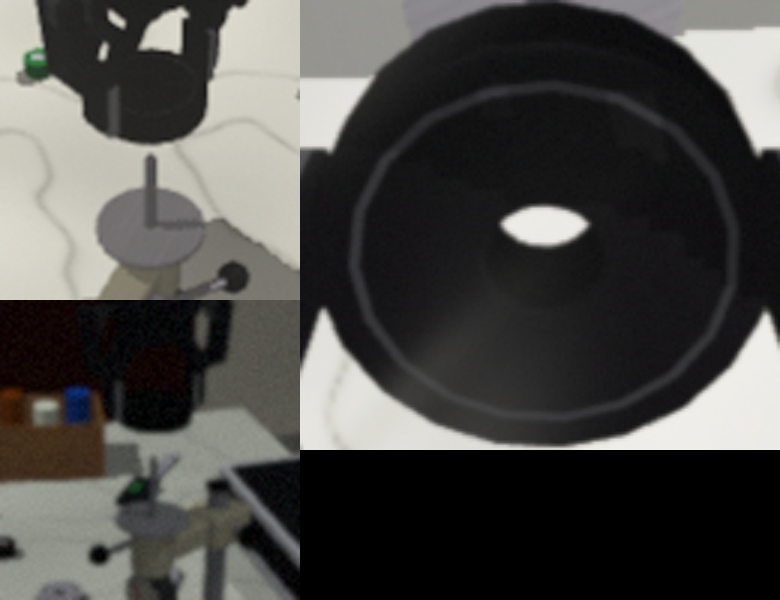

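Scene crop: disc spans about 305–346 px. Side crop: disc about 310–334 px, rod at 321. I check this against the prediction.

Run:
```python
from h import *
a=np.linspace(0,2*np.pi,90)
for n in("scene","side"):
    c=get_calibration(n)
    P=np.array([proj(c,np.array([.5822+.034*np.cos(t),.0862+.034*np.sin(t),z])) for t in a for z in(.2837,.3017)])
    print(n,P.min(0).round(1),P.max(0).round(1),"tip",proj(c,np.array([.582,.0858,.247])).round(1))
```

```text
scene [307.8 126.2] [347.2 159.3] tip [327.3 161.6]
side [309.4  98.8] [334.3 114.5] tip [321.5 122. ]
```

Emit:
send_rows --dr '[[0, 0, 0], [0, 0, 0], [0, 0, 0], [0, 0, 0], [0, 0, 0], [0, 0, 0], [0, 0, 0]]' --xyz '[[0, 0, 1], [0, 0, 1], [0, 0, 1], [0, 0, 0.7], [0, 0, 0.6], [0, 0, 0.5], [0, 0, 0]]' --jaw '[0.7, 0.7, 0.7, 0.7, 0.7, 0.7, 0.7]'

```text
time_s: 6.7
eef_pos: [0.5813, 0.0871, 0.2473]
tool_rot: [[-0.0, 1.0, -0.002], [1.0, 0.0, -0.0], [-0.0, -0.002, -1.0]]
ft_force: [-0.8, -0.3, -3.5]
grip_width: 0.0654
grip_force: 67.9
```

Run:
```python
from h import *
c,im=snap("wrist","w5");_,a=snap("scene");
cv2.imwrite("pics/v5.png",np.hstack([cv2.resize(im[200:350,240:400],(480,450)),cv2.resize(a[120:220,277:366],(400,450),interpolation=cv2.INTER_CUBIC)])[:,:800])
```

```text
(no output)
```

View pics/v5.png

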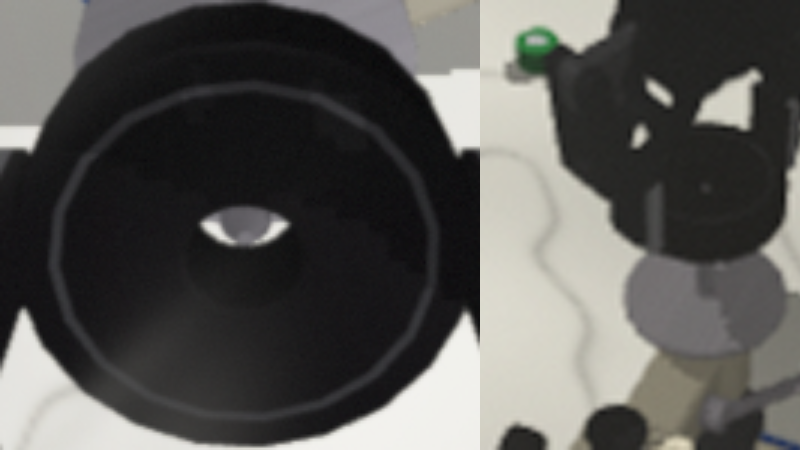

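The rod tip shows in the middle of the hole (245,225) and there is no contact force. Lowering to the pan.

Emit:
send_rows --dr '[[0, 0, 0], [0, 0, 0], [0, 0, 0], [0, 0, 0], [0, 0, 0], [0, 0, 0], [0, 0, 0], [0, 0, 0]]' --xyz '[[0, 0, 0.8], [0, 0, 0.8], [0, 0, 0.8], [0, 0, 0.8], [0, 0, 0.8], [0, 0, 0.5], [0, 0, 0.2], [0, 0, 0]]' --jaw '[0.7, 0.7, 0.7, 0.7, 0.7, 0.7, 0.7, 0.7]'

```text
time_s: 7.6
eef_pos: [0.5816, 0.0871, 0.2009]
tool_rot: [[-0.0, 1.0, -0.001], [1.0, 0.0, -0.0], [-0.0, -0.001, -1.0]]
ft_force: [-0.3, -0.1, -5.5]
grip_width: 0.0649
grip_force: 68.0
```

Emit:
send_rows --dr '[[0, 0, 0], [0, 0, 0], [0, 0, 0]]' --xyz '[[0, 0, 0.15], [0, 0, 0.1], [0, 0, 0]]' --jaw '[0.7, 0.7, 0.7]'

```text
time_s: 7.9
eef_pos: [0.5818, 0.0871, 0.199]
tool_rot: [[0.0, 1.0, 0.0], [1.0, -0.0, 0.0], [0.0, 0.0, -1.0]]
ft_force: [-0.1, -0.4, -4.5]
grip_width: 0.0651
grip_force: 68.0
```

Emit:
send_rows --dr '[[0, 0, 0], [0, 0, 0], [0, 0, 0]]' --xyz '[[0, 0, 0.1], [0, 0, 0.1], [0, 0, 0]]' --jaw '[0.7, 0.7, 0.7]'

```text
time_s: 8.2
eef_pos: [0.5818, 0.0871, 0.1976]
tool_rot: [[-0.0, 1.0, 0.0], [1.0, 0.0, 0.0], [0.0, 0.0, -1.0]]
ft_force: [-1.8, -1.0, -1.1]
grip_width: 0.0647
grip_force: 68.3
```

Contact is starting, at the expected height. Releasing and rising.

Emit:
send_rows --dr '[[0, 0, 0], [0, 0, 0], [0, 0, 0], [0, 0, 0], [0, 0, 0], [0, 0, 0], [0, 0, 0], [0, 0, 0], [0, 0, 0], [0, 0, 0]]' --xyz '[[0, 0, 0.05], [0, 0, 0], [0, 0, 0], [0, 0, 0], [0, 0, 0], [0, 0, -1], [0, 0, -2], [0, 0, -3], [0, 0, -4], [0, 0, -2]]' --jaw '[0.7, 0.82, 0.95, 1, 1, 1, 1, 1, 1, 1]'

```text
time_s: 9.2
eef_pos: [0.5828, 0.0871, 0.3216]
tool_rot: [[-0.0, 1.0, 0.006], [1.0, 0.0, 0.0], [0.0, 0.006, -1.0]]
ft_force: [0.0, 1.0, 0.1]
grip_width: 0.0855
grip_force: 0.0
```

Emit:
send_rows --dr '[[0, 0, 0], [0, 0, 0], [0, 0, 0], [0, 0, 0], [0, 0, 0], [0, 0, 0], [0, 0, 0], [0, 0, 0], [0, 0, 0], [0, 0, 0], [0, 0, 0], [0, 0, 0]]' --xyz '[[-2, -0.5, 0], [-4.4, -1, 0], [-4.4, -1, 0], [-4.4, -1, 0], [-4.4, -1, 0], [-4.4, -1, 0], [-4.4, -1, 1.5], [-4.4, -1, 2], [-4.4, -1, 2.5], [-4.4, -1, 2.5], [-4, -1, 2.5], [-1.5, 0, 1]]' --jaw '[1, 1, 1, 1, 1, 1, 1, 1, 1, 1, 1, 1]'

```text
time_s: 10.4
eef_pos: [0.4751, -0.3836, 0.1955]
tool_rot: [[0.004, 1.0, -0.003], [1.0, -0.004, 0.002], [0.002, -0.003, -1.0]]
ft_force: [0.2, 0.2, -0.9]
grip_width: 0.0856
grip_force: 0.0
```

Run:
```python
from h import *
s=observe();print(s["time_s"],s["eef_pos"].round(4),s["ft_force"])
c,im=snap("wrist","w6");_,a=snap("scene");_,b=snap("side")
q=[cv2.resize(x,(300,300),interpolation=cv2.INTER_CUBIC) for x in(a[140:220,287:367],b[90:170,280:360])]
cv2.imwrite("pics/v6.png",np.hstack([cv2.copyMakeBorder(cv2.resize(im,(500,312)),0,288,0,0,cv2.BORDER_CONSTANT),np.vstack(q)]))
bl=blob(im,(8,90,60),(28,255,255),(320,180),150);print(bl[0],bl[1],onz(c,bl[0],.008))
```

```text
10.4 [ 0.4751 -0.3836  0.1955] [ 0.17714886  0.18133701 -0.92408138]
[325.20551091 175.68733257] [ 295  146   61   60 2613] [ 0.47885005 -0.38501763  0.008     ]
```

View pics/v6.png

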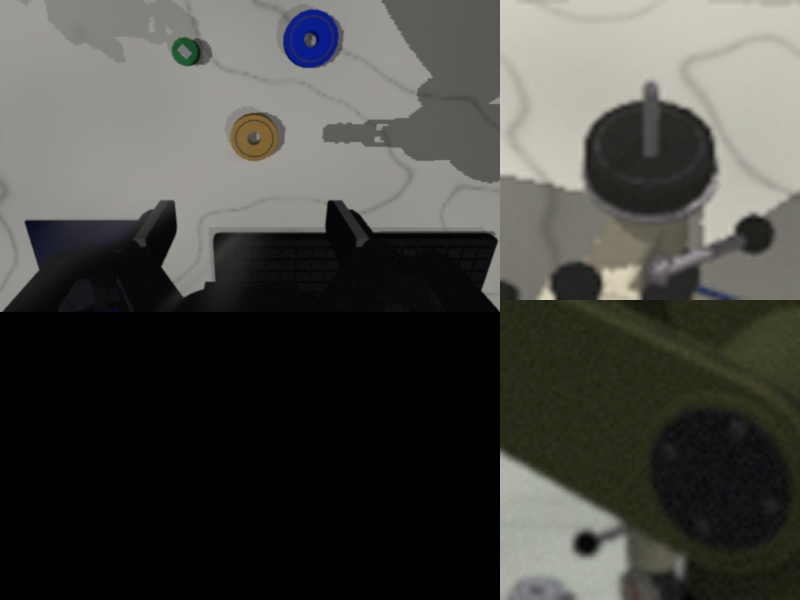

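Black disc is seated on the pan over the rod (scene crop). Brass disc is at (325,176) in the wrist view, which is (0.479,-0.385). Descending onto it.

Emit:
send_rows --dr '[[0, 0, 0], [0, 0, 0], [0, 0, 0], [0, 0, 0], [0, 0, 0], [0, 0, 0], [0, 0, 0], [0, 0, 0]]' --xyz '[[0, 0.2, 2], [0, 0, 3], [0, 0, 3], [0, 0, 3], [0, 0, 2], [0, 0, 1], [0, 0, 0], [0, 0, 0]]' --jaw '[1, 1, 1, 1, 1, 1, 1, 1]'

```text
time_s: 11.35
eef_pos: [0.4806, -0.3814, 0.0598]
tool_rot: [[-0.001, 1.0, 0.002], [1.0, 0.001, -0.002], [-0.002, 0.002, -1.0]]
ft_force: [0.3, -0.1, 1.0]
grip_width: 0.0856
grip_force: 0.0
```

Run:
```python
from h import *
s=observe();print(s["time_s"],s["eef_pos"].round(4))
c,im=snap("wrist","w7")
bl=blob(im,(8,90,40),(28,255,255),(320,190),110);print(bl[0],bl[1])
cn=max(cv2.findContours(bl[2],cv2.RETR_EXTERNAL,cv2.CHAIN_APPROX_NONE)[0],key=cv2.contourArea);
print(onz(c,bl[0],.008),onz(c,cv2.fitEllipse(cn)[0],.008))
```

```text
11.35 [ 0.4806 -0.3814  0.0598]
[317.05676856 239.68558952] [ 278  204   79   72 4122]
[ 0.47858786 -0.38806426  0.008     ] [ 0.47859342 -0.38782944  0.008     ]
```

Run:
```python
from h import *
c=get_calibration("wrist");a=np.linspace(0,2*np.pi,180)
for y in(-.384,-.386,-.388):
    P=np.array([proj(c,np.array([.4786+.03*np.cos(t),y+.03*np.sin(t),z])) for t in a for z in(0,.016)])
    print(y,P.min(0).round(1),P.max(0).round(1))
im=cv2.imread("pics/w7.png");hsv=cv2.cvtColor(im,cv2.COLOR_BGR2HSV)
for v in range(190,290,4):print(v,hsv[v,317].tolist(),end=" ")
```

```text
-0.384 [264.1 180.2] [369.4 284.2]
-0.386 [264.3 183.5] [369.3 287.1]
-0.388 [264.4 186.7] [369.1 289.9]
190 [18, 132, 58] 194 [19, 158, 124] 198 [20, 159, 125] 202 [17, 81, 72] 206 [19, 162, 120] 210 [19, 163, 119] 214 [19, 162, 74] 218 [20, 164, 73] 222 [19, 166, 72] 226 [20, 142, 72] 230 [30, 11, 72] 234 [23, 14, 72] 238 [23, 14, 73] 242 [16, 56, 59] 246 [19, 154, 48] 250 [19, 159, 48] 254 [19, 156, 80] 258 [19, 160, 123] 262 [19, 159, 119] 266 [19, 154, 119] 270 [19, 153, 118] 274 [18, 149, 120] 278 [19, 139, 110] 282 [19, 145, 120] 286 [26, 12, 146]
```

Emit:
send_rows --dr '[[0, 0, 0], [0, 0, 0], [0, 0, 0], [0, 0, 0], [0, 0, 0]]' --xyz '[[-0.3, -0.2, 1.5], [0, 0, 1.5], [0, 0, 1.3], [0, 0, 0.4], [0, 0, 0]]' --jaw '[1, 1, 1, 1, 0.9]'

```text
time_s: 11.9
eef_pos: [0.4763, -0.3834, 0.0089]
tool_rot: [[0.0, 1.0, -0.002], [1.0, -0.0, 0.002], [0.002, -0.002, -1.0]]
ft_force: [-0.2, 0.2, 0.4]
grip_width: 0.0772
grip_force: 0.0
```

Emit:
send_rows --dr '[[0, 0, 0], [0, 0, 0], [0, 0, 0], [0, 0, 0], [0, 0, 0], [0, 0, 0]]' --xyz '[[0, 0, 0], [0, 0, 0], [0, 0, 0], [0, 0, 0], [0, 0, 0], [0, 0, 0]]' --jaw '[0.8, 0.6, 0.6, 0.6, 0.6, 0.6]'

```text
time_s: 12.5
eef_pos: [0.4781, -0.385, 0.0122]
tool_rot: [[-0.0, 1.0, 0.002], [1.0, 0.0, -0.002], [-0.002, 0.002, -1.0]]
ft_force: [-0.3, 0.4, 6.4]
grip_width: 0.0573
grip_force: 65.1
```

Emit:
send_rows --dr '[[0, 0, 0], [0, 0, 0], [0, 0, 0], [0, 0, 0], [0, 0, 0], [0, 0, 0], [0, 0, 0], [0, 0, 0], [0, 0, 0], [0, 0, 0], [0, 0, 0], [0, 0, 0]]' --xyz '[[0, 0, -0.5], [0, 0, -1], [0, 0, -2], [0, 0, -3], [0, 0, -3.5], [0, 0, -3.5], [0, 0, -3.5], [0, 0, -3.5], [1.5, 0.5, -3.5], [3, 1, -3], [4, 1, -1.8], [4, 1, 0]]' --jaw '[0.6, 0.6, 0.6, 0.6, 0.6, 0.6, 0.6, 0.6, 0.6, 0.6, 0.6, 0.6]'

```text
time_s: 13.7
eef_pos: [0.5132, -0.2587, 0.3029]
tool_rot: [[0.001, 1.0, 0.005], [1.0, -0.001, -0.003], [-0.003, 0.005, -1.0]]
ft_force: [1.3, 0.7, -3.6]
grip_width: 0.0572
grip_force: 64.8
```

Emit:
send_rows --dr '[[0, 0, 0], [0, 0, 0], [0, 0, 0], [0, 0, 0], [0, 0, 0], [0, 0, 0], [0, 0, 0], [0, 0, 0], [0, 0, 0], [0, 0, 0], [0, 0, 0], [0, 0, 0]]' --xyz '[[4, 1, 0], [4, 1, 0], [4, 1, 0], [4, 1, 0], [4, 1, 0], [3.5, 1, 0], [3, 0.9, 0], [1.5, 0, 0], [1, 0, 0], [0, 0, 0], [0, 0, 0], [0, 0, 0]]' --jaw '[0.6, 0.6, 0.6, 0.6, 0.6, 0.6, 0.6, 0.6, 0.6, 0.6, 0.6, 0.6]'

```text
time_s: 14.9
eef_pos: [0.5811, 0.0296, 0.2989]
tool_rot: [[0.001, 1.0, -0.0], [1.0, -0.001, -0.0], [-0.0, -0.0, -1.0]]
ft_force: [-0.7, -0.2, -4.3]
grip_width: 0.0571
grip_force: 64.8
```

Run:
```python
from h import *
s=observe();e=s["eef_pos"];print(s["time_s"],e.round(4),s["grip_width"])
c,im=snap("wrist","w8")
b=blob(im,(8,90,20),(28,255,255),proj(c,e),110);print(b[1])
# centre of top face: expected extents for disc centred on the TCP
a=np.linspace(0,2*np.pi,180)
P=np.array([proj(c,np.array([e[0]+.03*np.cos(t),e[1]+.03*np.sin(t),e[2]+k])) for t in a for k in(-.0122,.0038)])
print(P.min(0),P.max(0),"tip pred",proj(c,np.array([.582,.0858,.247])))
cv2.imwrite("pics/v8.png",np.hstack([cv2.resize(im[190:350,230:410],(450,400)),cv2.resize(im[100:180,285:355],(350,400))]))
```

```text
14.9 [0.5811 0.0296 0.2989] 0.05705814156910017
[ 270  235  103   91 6962]
[250.7186516  203.40101848] [390.45938619 338.70310409] tip pred [322.17188239 133.37503514]
```

View pics/v8.png

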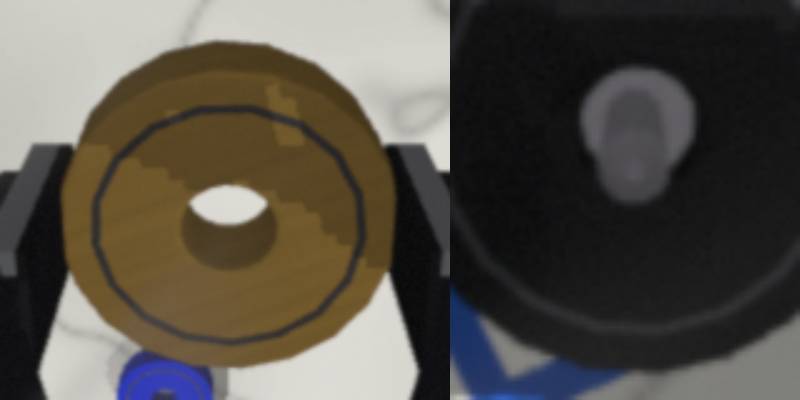

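Brass disc is centred on the TCP to under 1 mm. The rod tip is at (321.8,135), as predicted. Moving over and partly down.

Emit:
send_rows --dr '[[0, 0, 0], [0, 0, 0], [0, 0, 0], [0, 0, 0], [0, 0, 0], [0, 0, 0], [0, 0, 0], [0, 0, 0], [0, 0, 0], [0, 0, 0], [0, 0, 0]]' --xyz '[[2.0, 0.05, 0], [2.0, 0, 0], [1.2, 0, 0], [0.4, 0, 0], [0, 0, 0], [0, 0, 1], [0, 0, 1], [0, 0, 1], [0, 0, 0.7], [0, 0, 0.7], [0, 0, 0.4]]' --jaw '[0.6, 0.6, 0.6, 0.6, 0.6, 0.6, 0.6, 0.6, 0.6, 0.6, 0.6]'

```text
time_s: 16.05
eef_pos: [0.5815, 0.0866, 0.2497]
tool_rot: [[0.0, 1.0, -0.001], [1.0, -0.0, -0.0], [-0.0, -0.001, -1.0]]
ft_force: [0.4, 0.1, -3.4]
grip_width: 0.0571
grip_force: 64.8
```

Emit:
send_rows --dr '[[0, 0, 0]]' --xyz '[[0, 0, 0]]' --jaw '[0.6]'

```text
time_s: 16.15
eef_pos: [0.5815, 0.0867, 0.2499]
tool_rot: [[-0.0, 1.0, -0.001], [1.0, 0.0, -0.0], [-0.0, -0.001, -1.0]]
ft_force: [-0.1, 0.2, -3.1]
grip_width: 0.0573
grip_force: 64.8
```

Run:
```python
from h import *
c,im=snap("wrist","w9")
cv2.imwrite("pics/v9.png",cv2.resize(im[190:350,230:410],(450,400)))
```

```text
(no output)
```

View pics/v9.png

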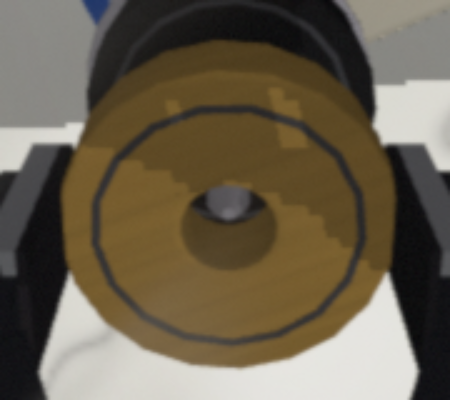

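Rod tip is centred in the brass hole (228,203). Lowering.

Emit:
send_rows --dr '[[0, 0, 0], [0, 0, 0], [0, 0, 0], [0, 0, 0], [0, 0, 0], [0, 0, 0], [0, 0, 0], [0, 0, 0]]' --xyz '[[0, 0, 0.8], [0, 0, 0.8], [0, 0, 0.8], [0, 0, 0.5], [0, 0, 0.3], [0, 0, 0.1], [0, 0, 0], [0, 0, 0]]' --jaw '[0.6, 0.6, 0.6, 0.6, 0.6, 0.6, 0.6, 0.6]'

```text
time_s: 17.0
eef_pos: [0.5821, 0.0868, 0.2183]
tool_rot: [[0.0, 1.0, 0.001], [1.0, -0.0, 0.0], [0.0, 0.001, -1.0]]
ft_force: [0.7, -0.6, -3.3]
grip_width: 0.057
grip_force: 64.8
```

Emit:
send_rows --dr '[[0, 0, 0], [0, 0, 0], [0, 0, 0]]' --xyz '[[0, 0, 0.1], [0, 0, 0.1], [0, 0, 0]]' --jaw '[0.6, 0.6, 0.6]'

```text
time_s: 17.3
eef_pos: [0.5817, 0.0868, 0.2157]
tool_rot: [[0.0, 1.0, -0.0], [1.0, -0.0, 0.0], [0.0, -0.0, -1.0]]
ft_force: [0.2, 0.8, -2.4]
grip_width: 0.0573
grip_force: 64.8
```

Emit:
send_rows --dr '[[0, 0, 0], [0, 0, 0], [0, 0, 0]]' --xyz '[[0, 0, 0.1], [0, 0, 0], [0, 0, 0]]' --jaw '[0.6, 0.6, 0.6]'

```text
time_s: 17.6
eef_pos: [0.5819, 0.0868, 0.2152]
tool_rot: [[-0.0, 1.0, 0.0], [1.0, 0.0, 0.0], [0.0, 0.0, -1.0]]
ft_force: [-0.2, 1.1, -2.1]
grip_width: 0.0572
grip_force: 64.9
```

Emit:
send_rows --dr '[[0, 0, 0], [0, 0, 0], [0, 0, 0], [0, 0, 0], [0, 0, 0], [0, 0, 0], [0, 0, 0], [0, 0, 0], [0, 0, 0], [0, 0, 0]]' --xyz '[[0, 0, 0.05], [0, 0, 0], [0, 0, 0], [0, 0, 0], [0, 0, 0], [0, 0, -1], [0, 0, -2], [0, 0, -3], [0, 0, -3], [0, 0, -1]]' --jaw '[0.6, 0.75, 0.9, 1, 1, 1, 1, 1, 1, 1]'

```text
time_s: 18.6
eef_pos: [0.5833, 0.0869, 0.3195]
tool_rot: [[-0.0, 1.0, 0.007], [1.0, -0.0, 0.0], [0.0, 0.007, -1.0]]
ft_force: [0.7, 0.5, 0.5]
grip_width: 0.0852
grip_force: 0.0
```

Emit:
send_rows --dr '[[0, 0, 0], [0, 0, 0], [0, 0, 0], [0, 0, 0], [0, 0, 0], [0, 0, 0], [0, 0, 0], [0, 0, 0], [0, 0, 0]]' --xyz '[[2, 0, 0], [3, -1, 0], [3, -1, 0], [3, -1, 1.5], [3, -1, 2.5], [2.5, -0.7, 2.5], [1, -0.3, 2.5], [0, 0, 2], [0, 0, 0]]' --jaw '[1, 1, 1, 1, 1, 1, 1, 1, 1]'

```text
time_s: 19.5
eef_pos: [0.5293, 0.2614, 0.1997]
tool_rot: [[-0.001, 1.0, -0.008], [1.0, 0.001, -0.003], [-0.003, -0.008, -1.0]]
ft_force: [-1.0, -0.2, -0.7]
grip_width: 0.0853
grip_force: 0.0
```

Run:
```python
from h import *
s=observe();e=s["eef_pos"];print(s["time_s"],e.round(4),s["ft_force"].round(1))
c,im=snap("wrist","w10");cs,sc=snap("scene","sc10")
print(blob(im,(0,0,0),(179,255,255),(0,0),5)[0])
g=cv2.GaussianBlur(cv2.cvtColor(im,cv2.COLOR_BGR2GRAY),(3,3),0)
p=proj(c,np.array([.5318,.2625,.014]));print("pred",p)
for h in cv2.HoughCircles(g,cv2.HOUGH_GRADIENT,1.5,10,param1=80,param2=25,minRadius=5,maxRadius=45)[0][:14]:
    if np.hypot(*(h[:2]-p))<60: print(h.round(1),onz(c,h[:2],.014).round(4))
# brass on the stand, scene
b=blob(sc,(8,80,30),(28,255,255),(327,176),30);print("brass seat",b[0],b[1])
a=np.linspace(0,2*np.pi,90);P=np.array([proj(cs,np.array([.582+.03*np.cos(t),.0858+.03*np.sin(t),z])) for t in a for z in(.203,.219)]);print(P.min(0),P.max(0))
u,v=p.astype(int);print(g[v-50:v+50:3,u].tolist());print(g[v,u-50:u+50:3].tolist())
```

```text
19.5 [0.5293 0.2614 0.1997] [-1.  -0.2 -0.7]
[1.96153846 1.96153846]
pred [324.88104019 172.74641038]
[324.8 174.8  17.6] [0.5317 0.2605 0.014 ]
[336.8 170.2  22.6] [0.5433 0.265  0.014 ]
brass seat [326.88325653 176.29953917] [311 163  32  27 651]
[311.37157857 161.78793745] [343.05365899 189.85002344]
[165, 165, 165, 165, 165, 165, 158, 145, 110, 110, 138, 103, 133, 136, 135, 102, 88, 83, 85, 73, 87, 134, 135, 129, 106, 134, 161, 166, 166, 166, 166, 166, 165, 166]
[146, 147, 153, 155, 155, 155, 150, 139, 134, 134, 111, 128, 135, 135, 109, 91, 86, 93, 137, 130, 135, 136, 136, 105, 131, 124, 87, 89, 95, 144, 151, 155, 157, 161]
```

Emit:
send_rows --dr '[[0, 0, 0], [0, 0, 0], [0, 0, 0], [0, 0, 0], [0, 0, 0], [0, 0, 0], [0, 0, 0], [0, 0, 0]]' --xyz '[[0, 0.1, 2.5], [0, 0, 3], [0, 0, 3], [0, 0, 3], [0, 0, 1.5], [0, 0, 0.5], [0, 0, 0], [0, 0, 0]]' --jaw '[1, 1, 1, 1, 1, 1, 1, 1]'

```text
time_s: 20.4
eef_pos: [0.5342, 0.2622, 0.0714]
tool_rot: [[0.0, 1.0, 0.003], [1.0, -0.0, 0.001], [0.001, 0.003, -1.0]]
ft_force: [-0.6, 0.5, 0.5]
grip_width: 0.0855
grip_force: 0.0
```

Run:
```python
from h import *
s=observe();e=s["eef_pos"];print(s["time_s"],e.round(4),s["ft_force"].round(1))
c,im=snap("wrist","w11")
p=proj(c,np.array([.5317,.260,.014]));print("pred",p)
g=cv2.GaussianBlur(cv2.cvtColor(im,cv2.COLOR_BGR2GRAY),(3,3),0)
m=cv2.adaptiveThreshold(g,255,cv2.ADAPTIVE_THRESH_MEAN_C,cv2.THRESH_BINARY_INV,15,6)
for cn in cv2.findContours(m,cv2.RETR_LIST,cv2.CHAIN_APPROX_NONE)[0]:
    if len(cn)>40:
        e2=cv2.fitEllipse(cn)
        if np.hypot(*(np.array(e2[0])-p))<15 and min(e2[1])>15 and min(e2[1])/max(e2[1])>.75: print(np.round(e2[0]+e2[1],1),len(cn),onz(c,e2[0],.014).round(4))
```

```text
20.4 [0.5342 0.2622 0.0714] [-0.6  0.5  0.5]
pred [316.23913339 229.3261031 ]
[315.1 227.9  50.2  55.6] 362 [0.531  0.2609 0.014 ]
```

Emit:
send_rows --dr '[[0, 0, 0], [0, 0, 0], [0, 0, 0], [0, 0, 0], [0, 0, 0], [0, 0, 0], [0, 0, 0]]' --xyz '[[-0.17, -0.25, 1.5], [0, 0, 2], [0, 0, 1.5], [0, 0, 0.6], [0, 0, 0.1], [0, 0, 0], [0, 0, 0]]' --jaw '[1, 1, 1, 1, 1, 0.9, 0.8]'

```text
time_s: 21.15
eef_pos: [0.5311, 0.2604, 0.0133]
tool_rot: [[-0.0, 1.0, 0.002], [1.0, 0.0, 0.001], [0.001, 0.002, -1.0]]
ft_force: [-0.2, 0.9, -0.3]
grip_width: 0.0686
grip_force: 0.0
```

Emit:
send_rows --dr '[[0, 0, 0], [0, 0, 0], [0, 0, 0], [0, 0, 0], [0, 0, 0], [0, 0, 0]]' --xyz '[[0, 0, 0], [0, 0, 0], [0, 0, 0], [0, 0, 0], [0, 0, 0], [0, 0, 0]]' --jaw '[0.7, 0.5, 0.5, 0.5, 0.5, 0.5]' --squeeze 50

```text
time_s: 21.75
eef_pos: [0.5312, 0.2604, 0.0138]
tool_rot: [[-0.0, 1.0, 0.002], [1.0, 0.0, 0.001], [0.001, 0.002, -1.0]]
ft_force: [-1.0, -1.1, 5.5]
grip_width: 0.0499
grip_force: 51.5
```

Emit:
send_rows --dr '[[0, 0, 0], [0, 0, 0], [0, 0, 0], [0, 0, 0], [0, 0, 0], [0, 0, 0], [0, 0, 0], [0, 0, 0], [0, 0, 0], [0, 0, 0], [0, 0, 0], [0, 0, 0]]' --xyz '[[0, 0, -0.5], [0, 0, -1], [0, 0, -2], [0, 0, -3.5], [0, 0, -3.5], [0, 0, -3.5], [0, 0, -3.5], [0, 0, -3.5], [0, 0, -3.5], [-1, 0.5, -3], [-2, 1, -1.5], [-3, 1, 0]]' --jaw '[0.5, 0.5, 0.5, 0.5, 0.5, 0.5, 0.5, 0.5, 0.5, 0.5, 0.5, 0.5]'

```text
time_s: 22.95
eef_pos: [0.5563, 0.2007, 0.3067]
tool_rot: [[-0.002, 1.0, 0.006], [1.0, 0.002, 0.002], [0.002, 0.006, -1.0]]
ft_force: [1.0, -0.7, -2.3]
grip_width: 0.0492
grip_force: 52.5
```

Emit:
send_rows --dr '[[0, 0, 0], [0, 0, 0], [0, 0, 0], [0, 0, 0], [0, 0, 0], [0, 0, 0], [0, 0, 0], [0, 0, 0]]' --xyz '[[-3, 1, 0], [-3, 1, 0], [-3, 0.6, 0], [-1.5, 0, 0], [-0.9, 0, 0], [0, 0, 0], [0, 0, 0], [0, 0, 0]]' --jaw '[0.5, 0.5, 0.5, 0.5, 0.5, 0.5, 0.5, 0.5]'

```text
time_s: 23.75
eef_pos: [0.5811, 0.0871, 0.3024]
tool_rot: [[-0.001, 1.0, -0.0], [1.0, 0.001, 0.0], [0.0, -0.0, -1.0]]
ft_force: [0.3, 0.3, -1.2]
grip_width: 0.0498
grip_force: 52.5
```

Run:
```python
from h import *
s=observe();e=s["eef_pos"];print(s["time_s"],e.round(4),s["ft_force"].round(1),s["grip_width"])
c,im=snap("wrist","w12")
z=e[2]+.0002;p=proj(c,np.array([e[0],e[1],z]));print("pred",p)
g=cv2.GaussianBlur(cv2.cvtColor(im,cv2.COLOR_BGR2GRAY),(3,3),0)
m=cv2.adaptiveThreshold(g,255,cv2.ADAPTIVE_THRESH_MEAN_C,cv2.THRESH_BINARY_INV,15,6)
for cn in cv2.findContours(m,cv2.RETR_LIST,cv2.CHAIN_APPROX_NONE)[0]:
    if len(cn)>40:
        e2=cv2.fitEllipse(cn)
        if np.hypot(*(np.array(e2[0])-p))<15 and min(e2[1])>15 and min(e2[1])/max(e2[1])>.75: print(np.round(e2[0]+e2[1],1),len(cn),onz(c,e2[0],z).round(4))
```

```text
23.75 [0.5811 0.0871 0.3024] [ 0.3  0.3 -1.2] 0.04984638537673808
pred [320.623696   276.99388713]
[320.7 282.2  76.3 100.6] 221 [0.5811 0.0845 0.3026]
[320.9 270.   39.7  42.5] 125 [0.5812 0.0906 0.3026]
[321.  274.7  72.7  83. ] 223 [0.5812 0.0883 0.3026]
[321.  274.6  78.7  89.4] 241 [0.5812 0.0883 0.3026]
```

Emit:
send_rows --dr '[[0, 0, 0], [0, 0, 0], [0, 0, 0], [0, 0, 0], [0, 0, 0], [0, 0, 0], [0, 0, 0], [0, 0, 0], [0, 0, 0], [0, 0, 0]]' --xyz '[[-0.18, 0.06, 0], [0, 0, 0], [0, 0, 1], [0, 0, 1], [0, 0, 1], [0, 0, 0.8], [0, 0, 0.6], [0, 0, 0.5], [0, 0, 0], [0, 0, 0]]' --jaw '[0.5, 0.5, 0.5, 0.5, 0.5, 0.5, 0.5, 0.5, 0.5, 0.5]'

```text
time_s: 24.8
eef_pos: [0.582, 0.0843, 0.2536]
tool_rot: [[0.0, 1.0, 0.0], [1.0, -0.0, 0.0], [0.0, 0.0, -1.0]]
ft_force: [0.5, 0.8, -2.4]
grip_width: 0.0497
grip_force: 52.5
```

Run:
```python
from h import *
c,im=snap("wrist","w13")
# rows through hole area: print coarse grey picture
g=cv2.cvtColor(im,cv2.COLOR_BGR2GRAY)[248:300:2,296:346:2]
for r in g: print(" ".join(f"{v:3d}" for v in r))
```

```text
87  87  86  86  85  86  86  86  87  86  86  85  86  87  86  87  86  85  85  86  89  88  87  85  84
 87  87  86  86  86  85  85  86  87  87  86  86  86  86  86  86  85  87  86  85  86  89  88  87  86
 87  87  87  86  86  85  85  86  86  87  87  86  85  85  85  85  85  86  87  84  85  87  88  87  87
 85  86  86  85  85  85  85  85  86  86  86  87  86  85  87  85  87  87  85  86  83  85  86  89  88
 85  85  85  86  86  86  87  86  85  85  85  87  89  86  84  86  86  87  85  85  86  86  86  87  89
100 101 102 102 103 103 102 102 101 100 100 100  99 101  92  85  85  86  85  86  85  86  85  85  86
104 105 107 107 107 109 109 109 101  87  85  82  84  87  92  90  81  85  85  85  87  86  86  86  86
105 105 105 106 106 108 107  90  80  78  80  81  85  89  93  92  86  91  91  97  85  86  85  86  85
106 106 105 105 106 103  82  90  87  79  80  87  96  92  94  78  90  90  90  92  87  86  85  86  86
108 107 105 104 104  82  75  90  92  88  81 102 107 102  85  85  90  90  89  90  86  91  93  87  86
110 108 109 108  93  85  91  91  91  90  89  96 102  93  89  90  89  90  92  94  85  84 105  94  86
1
[... 798 characters left out ...]

109 110 109 108 110 102  82  77  76  76  76  77  78  75  76  76  77  72  72  77  97 106 109 107 108
107 109 110 110 109 109 102  86  80  80  77  78  78  78  78  77  76  74  83  97 106 108 109 108 107
107 106 108 111 111 108 108 108 101  89  82  83  80  81  81  82  81  92 102 106 107 109 110 109 109
107 108 107 109 110 111 109 109 109 108 105 104 102 100 104 104 105 104 104 106 107 110 110 110 109
108 109 109 108 110 111 111 110 110 109 109 112 111 111 111 110 109 108 106 105 106 108 108 110 110
108 108 108 109 109 110 113 112 111 110 110 109 110 110 111 113 110 109 107 105 106 106 108 108 109
107 109 110 109 110 110 110 113 113 110 111 110 109 110 111 110 112 110 109 109 105 106 107 107 108
```

Rod tip highlight is at (322,266), inside the hole ellipse (304–340, 258–292), and there's no contact force. Lowering.

Emit:
send_rows --dr '[[0, 0, 0], [0, 0, 0], [0, 0, 0], [0, 0, 0], [0, 0, 0], [0, 0, 0]]' --xyz '[[0, 0, 0.6], [0, 0, 0.6], [0, 0, 0.4], [0, 0, 0.3], [0, 0, 0], [0, 0, 0]]' --jaw '[0.5, 0.5, 0.5, 0.5, 0.5, 0.5]'

```text
time_s: 25.45
eef_pos: [0.5819, 0.0843, 0.2343]
tool_rot: [[-0.0, 1.0, -0.0], [1.0, 0.0, -0.0], [-0.0, -0.0, -1.0]]
ft_force: [0.4, 0.3, -2.6]
grip_width: 0.0499
grip_force: 52.5
```

Emit:
send_rows --dr '[[0, 0, 0], [0, 0, 0]]' --xyz '[[0, 0, 0.1], [0, 0, 0]]' --jaw '[0.5, 0.5]'

```text
time_s: 25.65
eef_pos: [0.582, 0.0843, 0.2335]
tool_rot: [[0.0, 1.0, 0.0], [1.0, -0.0, 0.0], [0.0, 0.0, -1.0]]
ft_force: [0.2, 0.2, -2.4]
grip_width: 0.0499
grip_force: 52.5
```

Emit:
send_rows --dr '[[0, 0, 0], [0, 0, 0], [0, 0, 0]]' --xyz '[[0, 0, 0.1], [0, 0, 0], [0, 0, 0]]' --jaw '[0.5, 0.5, 0.5]'

```text
time_s: 25.95
eef_pos: [0.5821, 0.0843, 0.2329]
tool_rot: [[-0.0, 1.0, 0.001], [1.0, 0.0, 0.0], [0.0, 0.001, -1.0]]
ft_force: [-1.0, 0.0, 0.1]
grip_width: 0.0494
grip_force: 52.6
```

Contact. Releasing, then on to the red cap.

Emit:
send_rows --dr '[[0, 0, 0], [0, 0, 0], [0, 0, 0], [0, 0, 0], [0, 0, 0], [0, 0, 0], [0, 0, 0], [0, 0, 0], [0, 0, 0], [0, 0, 0]]' --xyz '[[0, 0, 0], [0, 0, 0], [0, 0, 0], [0, 0, 0], [0, 0, 0], [0, 0, -1], [0, 0, -2], [0, 0, -3], [0, 0, -3], [0, 0, 0]]' --jaw '[0.6, 0.75, 0.9, 1, 1, 1, 1, 1, 1, 1]'

```text
time_s: 26.95
eef_pos: [0.584, 0.0844, 0.3294]
tool_rot: [[-0.0, 1.0, 0.011], [1.0, 0.0, 0.001], [0.001, 0.011, -1.0]]
ft_force: [0.3, 0.3, 0.6]
grip_width: 0.0852
grip_force: 0.0
```

Emit:
send_rows --dr '[[0, 0, 0], [0, 0, 0], [0, 0, 0], [0, 0, 0], [0, 0, 0], [0, 0, 0], [0, 0, 0], [0, 0, 0], [0, 0, 0], [0, 0, 0], [0, 0, 0]]' --xyz '[[3, -2.5, 0], [3, -2.5, 0], [3, -2.5, 0], [3, -2.5, 1], [3, -2.5, 2], [3, -2.5, 2.5], [2, -1.5, 2.5], [1.5, -0.8, 2], [0, 0, 1], [0, 0, 0], [0, 0, 0]]' --jaw '[1, 1, 1, 1, 1, 1, 1, 1, 1, 1, 1]'

```text
time_s: 28.05
eef_pos: [0.4097, 0.2988, 0.2131]
tool_rot: [[0.001, 1.0, 0.001], [1.0, -0.001, 0.0], [0.0, 0.001, -1.0]]
ft_force: [-0.3, -0.8, 0.6]
grip_width: 0.0856
grip_force: 0.0
```

Run:
```python
from h import *
s=observe();e=s["eef_pos"];print(s["time_s"],e.round(4),s["ft_force"].round(1))
c,im=snap("wrist","w14");cs,sc=snap("scene","sc14")
p=proj(c,np.array([.409,.299,.026]));print("pred",p)
hsv=cv2.cvtColor(im,cv2.COLOR_BGR2HSV);m=cv2.inRange(hsv,(0,120,40),(8,255,255))|cv2.inRange(hsv,(172,120,40),(179,255,255))
cn=max(cv2.findContours(m,cv2.RETR_EXTERNAL,cv2.CHAIN_APPROX_NONE)[0],key=lambda k:cv2.contourArea(k)*(np.hypot(*(k[:,0].mean(0)-p))<70))
x=cv2.boundingRect(cn);ctr=cn[:,0].mean(0);print(x,ctr)
M=cv2.moments(cn);q=(M["m10"]/M["m00"],M["m01"]/M["m00"]);P0=onz(c,q,.013);print(q,P0)
a=np.linspace(0,2*np.pi,90)
P=np.array([proj(c,np.array([P0[0]+.0165*np.cos(t),P0[1]+.0165*np.sin(t),z])) for t in a for z in(0,.026)]);print(P.min(0).round(1),P.max(0).round(1))
# steel disc seat seen from scene
g=cv2.cvtColor(sc,cv2.COLOR_BGR2GRAY)
P=np.array([proj(cs,np.array([.582+.026*np.cos(t),.0858+.026*np.sin(t),z])) for t in a for z in(.219,.233)]);print(P.min(0),P.max(0),proj(cs,np.array([.582,.0858,.247])))
```

```text
28.05 [0.4097 0.2988 0.2131] [-0.3 -0.8  0.6]
pred [319.96993433 173.9784471 ]
(310, 156, 32, 35) [325.37634409 173.07526882]
(325.4571370392995, 172.95622072897575) [0.4145603  0.29683771 0.013     ]
[308.8 154.6] [342.4 192.2]
[313.31060911 157.79079488] [341.17913453 182.34439534] [327.27526515 161.57526268]
```

Emit:
send_rows --dr '[[0, 0, 0], [0, 0, 0], [0, 0, 0], [0, 0, 0], [0, 0, 0], [0, 0, 0], [0, 0, 0], [0, 0, 0]]' --xyz '[[-0.2, 0.45, 2.5], [0, 0, 3], [0, 0, 3], [0, 0, 3], [0, 0, 1.5], [0, 0, 0], [0, 0, 0], [0, 0, 0]]' --jaw '[1, 1, 1, 1, 1, 1, 1, 1]'

```text
time_s: 28.95
eef_pos: [0.4149, 0.298, 0.0846]
tool_rot: [[0.0, 1.0, 0.003], [1.0, -0.0, 0.002], [0.002, 0.003, -1.0]]
ft_force: [-0.6, 0.4, 0.8]
grip_width: 0.0854
grip_force: 0.0
```

Run:
```python
from h import *
s=observe();e=s["eef_pos"];print(s["time_s"],e.round(4),s["ft_force"].round(1))
c,im=snap("wrist","w15")
p=proj(c,np.array([.4145,.2968,.013]));print("pred",p)
hsv=cv2.cvtColor(im,cv2.COLOR_BGR2HSV);m=cv2.inRange(hsv,(0,120,25),(8,255,255))|cv2.inRange(hsv,(172,120,25),(179,255,255))
cn=max(cv2.findContours(m,cv2.RETR_EXTERNAL,cv2.CHAIN_APPROX_NONE)[0],key=lambda k:cv2.contourArea(k)*(np.hypot(*(k[:,0].mean(0)-p))<70))
print(cv2.boundingRect(cn))
a=np.linspace(0,2*np.pi,90)
for y in(.295,.297,.299):
    P=np.array([proj(c,np.array([.4145+.0165*np.cos(t),y+.0165*np.sin(t),z])) for t in a for z in(0,.026)]);print(y,P.min(0).round(1),P.max(0).round(1))
```

```text
28.95 [0.4149 0.298  0.0846] [-0.6  0.4  0.8]
pred [319.715851   219.20246857]
(293, 191, 54, 57)
0.295 [292.8 191.7] [346.6 254. ]
0.297 [292.7 188.8] [346.7 251.1]
0.299 [292.6 186. ] [346.8 248.3]
```

Emit:
send_rows --dr '[[0, 0, 0], [0, 0, 0], [0, 0, 0], [0, 0, 0], [0, 0, 0], [0, 0, 0], [0, 0, 0], [0, 0, 0], [0, 0, 0], [0, 0, 0]]' --xyz '[[-0.07, 0, 2], [0, 0, 2], [0, 0, 1.5], [0, 0, 0.8], [0, 0, 0.3], [0, 0, 0], [0, 0, 0], [0, 0, 0], [0, 0, 0], [0, 0, 0]]' --jaw '[1, 1, 1, 1, 0.9, 0.8, 0.7, 0.6, 0.5, 0.45]' --squeeze 25

```text
time_s: 30.0
eef_pos: [0.4136, 0.2967, 0.0167]
tool_rot: [[0.0, 1.0, 0.001], [1.0, -0.0, 0.0], [0.0, 0.001, -1.0]]
ft_force: [0.1, -0.3, 0.8]
grip_width: 0.0385
grip_force: 0.0
```

Emit:
send_rows --dr '[[0, 0, 0], [0, 0, 0], [0, 0, 0], [0, 0, 0], [0, 0, 0], [0, 0, 0]]' --xyz '[[0, 0, 0], [0, 0, 0], [0, 0, 0], [0, 0, 0], [0, 0, 0], [0, 0, 0]]' --jaw '[0.4, 0.3, 0.3, 0.3, 0.3, 0.3]'

```text
time_s: 30.6
eef_pos: [0.4137, 0.2967, 0.0167]
tool_rot: [[-0.0, 1.0, 0.0], [1.0, 0.0, 0.0], [0.0, 0.0, -1.0]]
ft_force: [-0.6, -0.6, 4.8]
grip_width: 0.0315
grip_force: 25.1
```

Emit:
send_rows --dr '[[0, 0, 0], [0, 0, 0], [0, 0, 0], [0, 0, 0], [0, 0, 0], [0, 0, 0], [0, 0, 0], [0, 0, 0], [0, 0, 0], [0, 0, 0], [0, 0, 0], [0, 0, 0]]' --xyz '[[0, 0, -0.5], [0, 0, -1], [0, 0, -2], [0, 0, -3.5], [0, 0, -3.5], [0, 0, -3.5], [0, 0, -3.5], [0, 0, -3.5], [0, 0, -3.5], [-1, 0.8, -3], [-2, 1.6, -1], [-3, 2.4, 0]]' --jaw '[0.3, 0.3, 0.3, 0.3, 0.3, 0.3, 0.3, 0.3, 0.3, 0.3, 0.3, 0.3]'

```text
time_s: 31.8
eef_pos: [0.462, 0.2372, 0.3051]
tool_rot: [[-0.003, 1.0, 0.005], [1.0, 0.003, 0.003], [0.003, 0.005, -1.0]]
ft_force: [0.3, -0.1, -0.7]
grip_width: 0.0318
grip_force: 24.9
```

Emit:
send_rows --dr '[[0, 0, 0], [0, 0, 0], [0, 0, 0], [0, 0, 0], [0, 0, 0], [0, 0, 0], [0, 0, 0], [0, 0, 0], [0, 0, 0]]' --xyz '[[-3, 2.4, 0], [-3, 2.4, 0], [-3, 2.4, 0], [-3, 2.4, 0], [-2, 1.6, 0], [-1, 0.8, 0], [0, 0, 0], [0, 0, 0], [0, 0, 0]]' --jaw '[0.3, 0.3, 0.3, 0.3, 0.3, 0.3, 0.3, 0.3, 0.3]'

```text
time_s: 32.7
eef_pos: [0.5807, 0.0877, 0.3015]
tool_rot: [[-0.001, 1.0, -0.0], [1.0, 0.001, 0.0], [0.0, -0.0, -1.0]]
ft_force: [-0.5, -0.4, -0.1]
grip_width: 0.0319
grip_force: 24.9
```

Run:
```python
from h import *
s=observe();e=s["eef_pos"];print(s["time_s"],e.round(4),s["ft_force"].round(1),s["grip_width"])
c,im=snap("wrist","w16");cs,sc=snap("scene","sc16")
a=np.linspace(0,2*np.pi,90)
def red(im,p,r):
    hsv=cv2.cvtColor(im,cv2.COLOR_BGR2HSV);m=cv2.inRange(hsv,(0,120,25),(8,255,255))|cv2.inRange(hsv,(172,120,25),(179,255,255))
    cn=max(cv2.findContours(m,cv2.RETR_EXTERNAL,cv2.CHAIN_APPROX_NONE)[0],key=lambda k:cv2.contourArea(k)*(np.hypot(*(k[:,0].mean(0)-p))<r));return cv2.boundingRect(cn)
for n,cc,i in(("wrist",c,im),("scene",cs,sc)):
    x=red(i,proj(cc,e),60);print(n,x,"centre",x[0]+x[2]/2,x[1]+x[3]/2)
    P=np.array([proj(cc,e+np.array([.0165*np.cos(t),.0165*np.sin(t),z])) for t in a for z in(-.0167,.0093)]);print(P.min(0).round(1),P.max(0).round(1),((P.min(0)+P.max(0))/2).round(1))
```

```text
32.7 [0.5807 0.0877 0.3015] [-0.5 -0.4 -0.1] 0.03190643309341214
wrist (283, 228, 77, 88) centre 321.5 272.0
[280.7 227.3] [360.4 322.2] [320.6 274.7]
scene (325, 130, 13, 21) centre 331.5 140.5
[319.1 128.2] [338.4 152.1] [328.7 140.1]
```

Emit:
send_rows --dr '[[0, 0, 0], [0, 0, 0], [0, 0, 0], [0, 0, 0], [0, 0, 0], [0, 0, 0], [0, 0, 0], [0, 0, 0]]' --xyz '[[-0.19, 0.09, 0], [0, 0, 0], [0, 0, 1], [0, 0, 1], [0, 0, 1], [0, 0, 0.5], [0, 0, 0], [0, 0, 0]]' --jaw '[0.3, 0.3, 0.3, 0.3, 0.3, 0.3, 0.3, 0.3]'

```text
time_s: 33.6
eef_pos: [0.5823, 0.0846, 0.2662]
tool_rot: [[0.0, 1.0, -0.0], [1.0, -0.0, -0.0], [-0.0, -0.0, -1.0]]
ft_force: [-0.5, -0.2, -0.2]
grip_width: 0.0317
grip_force: 24.9
```

Run:
```python
from h import *
s=observe();print(s["eef_pos"].round(4))
c,im=snap("wrist","w17");cs,sc=snap("scene","sc17");_,sd=snap("side","si17")
k=lambda x:cv2.resize(x,(400,400),interpolation=cv2.INTER_CUBIC)
cv2.imwrite("pics/v17.png",np.hstack([k(sc[120:200,287:367]),k(sd[80:160,281:361])]))
```

```text
[0.5823 0.0846 0.2662]
```

View pics/v17.png

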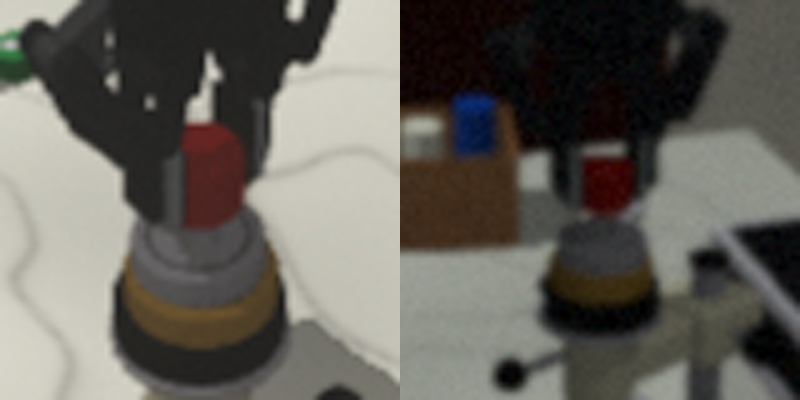

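Stack is black, brass, steel, all flat, and the cap sits just above the rod. Small y correction, then lowering gently.

Emit:
send_rows --dr '[[0, 0, 0], [0, 0, 0], [0, 0, 0], [0, 0, 0], [0, 0, 0]]' --xyz '[[0.08, -0.04, 0], [0, 0, 0.3], [0, 0, 0.3], [0, 0, 0], [0, 0, 0]]' --jaw '[0.3, 0.3, 0.3, 0.3, 0.3]'

```text
time_s: 34.25
eef_pos: [0.5818, 0.0855, 0.2601]
tool_rot: [[-0.0, 1.0, -0.0], [1.0, 0.0, -0.0], [-0.0, -0.0, -1.0]]
ft_force: [0.6, -0.3, -0.4]
grip_width: 0.0312
grip_force: 24.9
```

Mouth at about 0.243, below the tip, with no force: the rod is in the bore.

Emit:
send_rows --dr '[[0, 0, 0], [0, 0, 0], [0, 0, 0], [0, 0, 0], [0, 0, 0], [0, 0, 0]]' --xyz '[[0, 0, 0.3], [0, 0, 0.3], [0, 0, 0.2], [0, 0, 0.1], [0, 0, 0], [0, 0, 0]]' --jaw '[0.3, 0.3, 0.3, 0.3, 0.3, 0.3]'

```text
time_s: 34.85
eef_pos: [0.5819, 0.0855, 0.2514]
tool_rot: [[-0.0, 1.0, 0.0], [1.0, 0.0, -0.0], [-0.0, 0.0, -1.0]]
ft_force: [0.2, 0.0, -0.5]
grip_width: 0.0314
grip_force: 24.9
```

Emit:
send_rows --dr '[[0, 0, 0], [0, 0, 0], [0, 0, 0]]' --xyz '[[0, 0, 0.1], [0, 0, 0], [0, 0, 0]]' --jaw '[0.3, 0.3, 0.3]'

```text
time_s: 35.15
eef_pos: [0.5819, 0.0855, 0.2504]
tool_rot: [[0.0, 1.0, 0.0], [1.0, -0.0, 0.0], [0.0, 0.0, -1.0]]
ft_force: [0.3, 0.7, -0.6]
grip_width: 0.0318
grip_force: 24.9
```

Emit:
send_rows --dr '[[0, 0, 0], [0, 0, 0], [0, 0, 0]]' --xyz '[[0, 0, 0.1], [0, 0, 0], [0, 0, 0]]' --jaw '[0.3, 0.3, 0.3]'

```text
time_s: 35.45
eef_pos: [0.582, 0.0855, 0.2498]
tool_rot: [[0.0, 1.0, 0.001], [1.0, -0.0, 0.0], [0.0, 0.001, -1.0]]
ft_force: [0.3, -0.2, 2.5]
grip_width: 0.0319
grip_force: 25.1
```

Contact at the expected height (0.233). Releasing slowly and rising.

Emit:
send_rows --dr '[[0, 0, 0], [0, 0, 0], [0, 0, 0], [0, 0, 0], [0, 0, 0], [0, 0, 0], [0, 0, 0], [0, 0, 0], [0, 0, 0], [0, 0, 0], [0, 0, 0], [0, 0, 0]]' --xyz '[[0, 0, 0], [0, 0, 0], [0, 0, 0], [0, 0, 0], [0, 0, 0], [0, 0, 0], [0, 0, -1], [0, 0, -2], [0, 0, -3], [0, 0, -3], [0, 0, 0], [0, 0, 0]]' --jaw '[0.4, 0.5, 0.65, 0.8, 1, 1, 1, 1, 1, 1, 1, 1]'

```text
time_s: 36.65
eef_pos: [0.5823, 0.0855, 0.3409]
tool_rot: [[0.0, 1.0, 0.003], [1.0, -0.0, 0.0], [0.0, 0.003, -1.0]]
ft_force: [0.5, 0.0, -0.9]
grip_width: 0.0854
grip_force: 0.0
```

Emit:
send_rows --dr '[[0, 0, 0], [0, 0, 0], [0, 0, 0], [0, 0, 0], [0, 0, 0], [0, 0, 0]]' --xyz '[[-2, 0, 0], [-3, 0, 0], [-3, 0, 0], [-2, 0, 0], [0, 0, 0], [0, 0, 0]]' --jaw '[1, 1, 1, 1, 1, 1]'

```text
time_s: 37.25
eef_pos: [0.5814, -0.0145, 0.3379]
tool_rot: [[0.001, 1.0, -0.002], [1.0, -0.001, 0.001], [0.001, -0.002, -1.0]]
ft_force: [-0.3, -0.2, 0.2]
grip_width: 0.0852
grip_force: 0.0
```

Run:
```python
from h import *
s=observe();print(s["time_s"],s["eef_pos"].round(4),s["ft_force"].round(1))
a=np.linspace(0,2*np.pi,90)
for n in("scene","side","wrist"):
    c,im=snap(n,n+"_end");p=proj(c,np.array([.582,.0858,.246]))
    hsv=cv2.cvtColor(im,cv2.COLOR_BGR2HSV);m=cv2.inRange(hsv,(0,120,25),(8,255,255))|cv2.inRange(hsv,(172,120,25),(179,255,255))
    cn=max(cv2.findContours(m,cv2.RETR_EXTERNAL,cv2.CHAIN_APPROX_NONE)[0],key=lambda k:cv2.contourArea(k)*(np.hypot(*(k[:,0].mean(0)-p))<50));print(n,cv2.boundingRect(cn))
    P=np.array([proj(c,np.array([.582+.0165*np.cos(t),.0858+.0165*np.sin(t),z])) for t in a for z in(.233,.259)]);print(P.min(0).round(1),(P.max(0)-P.min(0)).round(1))
```

```text
37.25 [ 0.5814 -0.0145  0.3379] [-0.3 -0.2  0.2]
scene (319, 152, 17, 20)
[318.2 150.7] [18.2 22.6]
side (316, 117, 11, 12)
[315.6 115.6] [11.9 13.4]
wrist (294, 21, 57, 61)
[293.2  20.1] [57.  62.8]
```

The cap is where it should be in all three views. Handing in.

```bash
python3 -c "
from plant import *
print(sign_off())"
```

```text
the job is handed in; nothing more can be done
None
```

The black, brass and steel discs and the red cap are stacked in order over the rod, released with the arm clear, and the job was handed in at about 37 s; all three cameras show the cap at its seat, but sign-off returned no verdict.

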